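# Slot the driver card in, fit the coil housing's cover on its dowels and hold it shut

## Robot

A 7-joint arm with a two-finger parallel gripper is mounted at the origin on the work surface. World frame = base frame: x ahead of the robot, y to its left, z up, the work surface at z = 0. Lengths are in m, angles in rad, forces in N, time in s.
With the tool pointing down it reaches from about 0.425 to 0.925 m from the base axis. Payload 6.8 kg.
Tool frame: the origin (TCP) lies at the very end of the fingers, on their centre line; the grasp point (between the pads) lies 19 mm behind it (bot.grip_depth is the distance from the TCP to the grasp point, in m); z points along the fingers, y is the direction in which the jaws open and shut (so a half turn about z gives the same grasp; the last joint's range is limited). The gripper opens to 85 mm and grips with 20 to 120 N. Pads are 22 mm wide; open, the fingers measure 114 mm over their backs; the gripper's body (76 mm by 85 mm) begins 54 mm behind the grasp point. The pads swing forward as they close: fully open they stand 13 mm farther back than shut.
Start: joints at [-1.332, 0.477, 0.022, 1.555, -0.011, 1.109, -0.083], TCP at [0.229, 0.635, 0.231] pointing down, gripper open.
Joint ranges: [-2.96, 2.96], [-0.34, 2.1], [-1.41, 1.46], [0.24, 2.44], [-1.37, 4.51], [0.17, 1.92], [-2.96, 2.96]. Speed limits (rad/s): [2.39, 2.39, 3.14, 3.14, 3.14, 3.14, 3.14].

## Interface

Orientations are given as a unit quaternion [w, x, y, z].
In Python, from station import bot gives the robot as it stands.
- The arm moves only by the tool step_arm, never from a script. Its argument "increments" is a list of rows, each a list of 7 numbers: the shift along the world's x, y, z in m, then the turn, a rotation vector about the world's x, y, z in degrees, then the gripper command: -1 is fully open, 1 is shut, values between are in proportion. In form: [[dx, dy, dz, rx, ry, rz, fingers], ...]. A call has 1 to 10 rows; each row is the pose to reach, as a shift and turn from the pose commanded when the call began; what a row does not reach only later rows make up. A row lasts 1/12 s, in which the tool goes at most 41.7 mm and 7.16 degrees, less where a joint would pass 70% of its speed; a pose out of reach is approached as far as the arm can. A call with a gripper value outside its range is refused whole. The fingers move at their own pace and stop on an object; "force" is the grip in N (left out, the last holds). Time passes only in rows, so rows that repeat a pose let the fingers close. It gives the time, the measured TCP pose, the force and the opening at its end, in the units of the state.
- bot.get_obs(): the state, without advancing time (a new reading comes with each control period).
- bot.read_camera(name): name is "scene" or "side" or "wrist"; returns a dict with "color" (400x640x3 uint8, red, green, blue), "intrinsics" (3x3 intrinsics, pixels), "extrinsics" (4x4, takes a point from camera to world coordinates). Camera axes: x right, y up, looking along -z (the intrinsics and any distortion apply to the point x, -y, -z); pixel columns grow to the right and rows downward; lengths in m; the calibration is good to about 2 mm. A picture is of the moment at which its call begins. There is no depth.
- bot.hand_in(): hands the job in, once; it reports no verdict.
Trained networks look in the newest picture that a camera, given by its name, has taken for a name from the list of things; names that differ only in an ending like _2 or _b are one class to them, and where a whole thing is asked for, a point or a joint stands for the part that bears it (a point fixed in the world has none). Each returns a list of dicts, best first, with "conf" (0 to 1); they miss things now and then, are a little off and sometimes report something else, mostly with a low value. They report only what shows in the picture. A call takes as long as a camera call. They do not tell look-alikes from the thing itself.
- bot.recognise(thing, camera): "location" ([column, row] as shares, 0 to 1, of the picture: columns of its width, rows of its height, amid what is visible of it).
- bot.place_of(thing, camera): "location" ([column, row] as shares, 0 to 1, of the picture: columns of its width, rows of its height: a listed point, or the origin of a listed thing).
The state is a dict: "t": time; "q": joint angles; "joint_vel": joint speeds; "joint_torque": joint torques, N m; "eef_pos": TCP position; "tool_rot": TCP orientation; "contact_force": force on the tool from outside, world axes, zero at the start; "torque": the same for the moment, N m; "gripper_width": opening from 0.0 (shut) to 1.0 (fully open).
Only numpy, scipy, OpenCV 4.12 (cv2) and the standard library are available. Lean on these libraries where they do the work, as an engineer would, in place of code of your own. Each camera call takes 0.05 s, during which the arm holds its last target.

## Task

Take the green driver card with the orange terminal block out of the card block and slide it fully home into the guide slot between the two coils of the lower housing half, and let go of it. Then fit the cover half on the two dowels, yellow end over yellow end, press it fully shut against its spring pins, and finish while still holding it pressed shut, ready for the screws. Leave the spare card and the other things on the bench where they are.

Things in the scene. Friction and masses are not known exactly. Their poses are not given: they have to be found in the camera images.
- lower_half: Dark grey open lower half of a coil housing, 140 (its x) x 56 (y), fixed in a nest (aluminium plate 190 x 100 x 12, jaws and clamp screws below z = 32). Origin on the bench under its middle, z up. Flat rim, where the halves meet, at z = 50. Ends (|x| 46 to 70) solid, yellow band on the +x end. Two copper coils inside (x = +-27, tops z = 38), the card slot between them at x = 0
- card_slot (a point): Point on the inner floor (34 below the rim) for the middle of the card's lower edge. Two upright grooves in the side walls take the card's side edges, so its plane lies across the housing's x. Grooves 4.2 wide (x), bottoms 41.6 apart (y), open from 4.5 below the rim up, lead-ins rounded about 2. Beside the card fingers have 45 each way along x before the ends and dowels
- dowel_a (a point): Centre, at rim height, of the steel dowel at x = +58, y = 0 of the lower half (yellow end): 10 dia, 13 above the rim, lowest 8 straight, top 5 tapering 3.2 in radius
- dowel_b (a point): The same for the dowel at x = -58, y = 0 (plain end): 8 dia, 13 above the rim, same taper
- spring_pins (a point): Middle of the rim plane (z = 50 of the lower half). Around it four brass spring pins, 6 dia, at x = +-58, y = +-18, stand 4.5 above the rim; the cover pushes them down: together about 4 N at first touch, about 9 N when shut. Let go, they lift the cover again
- cover_half: Light grey cover half, 0.15 kg, lying open side down, as it is fitted. Origin: centre of its underside; x along its length, z up. Body 92 (x) x 56 (y) x 28 high, walls 4, window 22 x 40 in the roof for the terminal block; an ear 24 x 56 x 14 high at each end (140 overall), the one at +x yellow-marked. It fits only yellow end to yellow end. Grip across the 56 at its middle
- bore_a (a point): Lower mouth, in the underside, of the round hole 11.2 dia through the cover's +x ear (x = 58, yellow end); meets dowel_a when shut
- bore_b (a point): Lower mouth of the slotted hole 13.2 x 9.2 (x by y) through the cover's -x ear (x = -58); meets dowel_b when shut
- driver_card: Green circuit card with an orange terminal block along its top edge, about 0.06 kg, standing upright in one slot of the card block. Origin: middle of its lower edge; z up, x across its thickness, y along its width. Board 3 thick x 40 wide x 40 high (lowest 3 only 36 wide); terminal block 12 (x) x 32 (y) x 20 high on top, from z = 40 to 60: grip the block across the 12. Either way round is right in the housing
- spare_card: Blue circuit card with a grey terminal block, same shape and size, standing in the other slot of the card block: leave it there
- card_block: Fixed black block 130 (x) x 60 (y) x 30 high with two upright slots, 3.8 x 41.6 and 25 deep (floor at z = 5), at x = -30 and x = +30: a card stands in each, its plane across the block's x, its terminal block 15 to 35 above the block. Origin: centre of its underside
- bobbin_a: Bystander: wound copper bobbin standing, 30 x 30 x 38 high; origin at the centre of its underside
- bobbin_b: Bystander: a second, equal wound bobbin
- tape_roll: Bystander: yellow tape roll lying flat, 72 dia x 19 high; origin at the centre of its underside
- screwdriver: Bystander: red screwdriver 200 long lying along its x, 26 thick; origin under its middle
- marker_pen: Bystander: grey and black marker pen 125 long lying along its x, 13 thick; origin under its middle
- screw_dish: Bystander: small steel dish 70 dia x 28 high; origin at the centre of its underside
Things that resemble listed ones, but are neither listed nor needed, are in the scene too. There is more than one size of the driver_card; the one meant has the size given above.

How it is judged:
By the outcome, as a careful person would: the job done as asked, in the order asked, and still so for the second after the job is handed in, while the arm keeps its last pose, push and grip.
It also fails if it takes over 72 s, if anything falls off the work surface, if the arm or the gripper's body presses on something with over 40 N, if the wrist force passes 120 N, or if a joint passes its speed limit or range.

## Working session

There is one attempt and no reset: what is moved stays moved. The work goes in short steps, Python scripts to look and compute and a tool call to move; the robot and the scene stay as the last step left them, time stands still between calls to the robot, and variables do not carry over. Pictures are saved under pics/ and viewed, and the job is handed in when it is done.

Besides the shell and the picture viewer there is one more tool, called as name(argument=value, ...), one argument or row to a line, values as JSON. step_arm: Moves the arm, as the interface text tells. Its arguments: {"type":"object","properties":{"increments":{"type":"array","items":{"type":"array","items":{"type":"number"}}},"force":{"type":"number"}},"required":["increments"]}

```bash
ls; mkdir -p pics; cat > h.py <<'E'
import numpy as np,cv2
from station import bot
def snap(n,f):
    r=bot.read_camera(n); cv2.imwrite('pics/'+f,cv2.cvtColor(r['color'],cv2.COLOR_RGB2BGR)); np.savez('/tmp/'+n+'.npz',**{k:np.asarray(v) for k,v in r.items()}); return r
def ray(r,u,v):
    K=np.asarray(r['intrinsics']);T=np.asarray(r['extrinsics'])
    d=np.linalg.inv(K)@[u,v,1]; d=T[:3,:3]@np.array([d[0],-d[1],-d[2]]); return T[:3,3],d/np.linalg.norm(d)
def atz(r,u,v,z):
    o,d=ray(r,u,v); return o+d*(z-o[2])/d[2]
def proj(r,p):
    K=np.asarray(r['intrinsics']);T=np.asarray(r['extrinsics'])
    c=T[:3,:3].T@(np.asarray(p)-T[:3,3]); q=K@np.array([c[0],-c[1],-c[2]]); return q[:2]/q[2]
E
python3 - <<'E'
from h import *
for n in ['scene','side','wrist']:
    r=snap(n,n+'0.png'); print(n,list(r), np.round(r['extrinsics'],3).tolist(),np.round(r['intrinsics'],1).tolist())
    for th in ['lower_half','card_slot','dowel_a','dowel_b','cover_half','bore_a','bore_b','driver_card','spare_card','card_block']:
        print(th,[(round(d['conf'],2),round(d['location'][0]*640),round(d['location'][1]*400)) for d in bot.place_of(th,n)])
print(bot.get_obs())
E
```

```text
pics
scene ['color', 'intrinsics', 'extrinsics'] [[0.121, -0.691, 0.712, 1.29], [0.993, 0.091, -0.08, -0.024], [-0.009, 0.717, 0.697, 0.774], [0.0, 0.0, 0.0, 1.0]] [[414.6, 0.0, 322.7], [0.0, 414.6, 202.4], [0.0, 0.0, 1.0]]
lower_half [(0.84, 310, 217)]
card_slot [(0.71, 313, 215), (0.43, 441, 258)]
dowel_a [(0.81, 300, 190), (0.71, 311, 206), (0.59, 318, 216)]
dowel_b [(0.81, 300, 190), (0.71, 311, 206), (0.59, 318, 216)]
cover_half [(0.7, 431, 198)]
bore_a [(0.86, 432, 213), (0.81, 423, 184), (0.68, 441, 255)]
bore_b [(0.86, 432, 213), (0.81, 423, 184), (0.68, 441, 255)]
driver_card [(0.77, 196, 194), (0.56, 151, 217), (0.53, 439, 256), (0.46, 185, 217)]
spare_card [(0.66, 182, 235)]
card_block [(0.64, 189, 226)]
side ['color', 'intrinsics', 'extrinsics'] [[0.681, 0.576, -0.452, 0.086], [-0.732, 0.521, -0.438, -0.415], [-0.017, 0.629, 0.777, 0.908], [0.0, 0.0, 0.0, 1.0]] [[441.7, 0.0, 325.4], [0.0, 441.7, 197.5], [0.0, 0.0, 1.0]]
lower_half [(0.56, 326, 227)]
card_slot [(0.67, 327, 221)]
dowel_a [(0.82, 314, 232), (0.57, 340, 199)]
dowel_b [(0.82, 314, 232), (0.57, 340, 199)]
cover
[... 664 characters left out ...]
block []
{'t': 1.65, 'q': array([-1.33210504,  0.47698859,  0.02243389,  1.55538994, -0.01149851,
        1.10928462, -0.08311479]), 'joint_vel': array([ 0.0028994 ,  0.00099514,  0.00030892, -0.00115874, -0.00020849,
       -0.001571  , -0.000465  ]), 'joint_torque': array([ 3.86949523e-04, -5.96304202e+01,  1.60663571e+00, -2.81545132e+01,
        1.24835045e-02,  1.61086657e-03,  1.28817405e-05]), 'eef_pos': array([0.22944293, 0.63483814, 0.23132048]), 'tool_rot': array([4.15954990e-06, 1.72560194e-01, 9.84998974e-01, 2.90008358e-05]), 'contact_force': array([0.20727516, 0.7374492 , 0.14118177]), 'torque': array([ 0.03222765, -0.01345345,  0.03038794]), 'gripper_width': 1.000047662225504}
```

View pictures.

View pics/scene0.png

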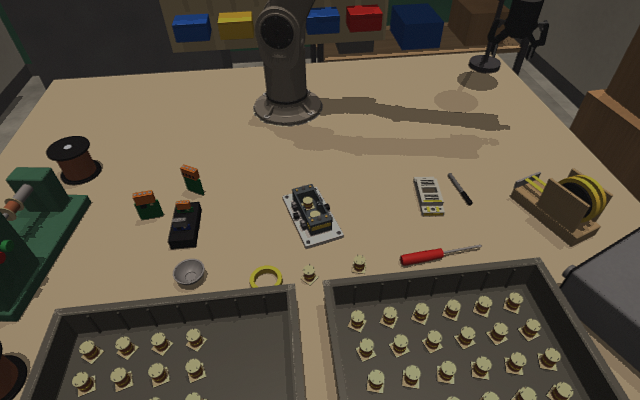

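View pics/side0.png

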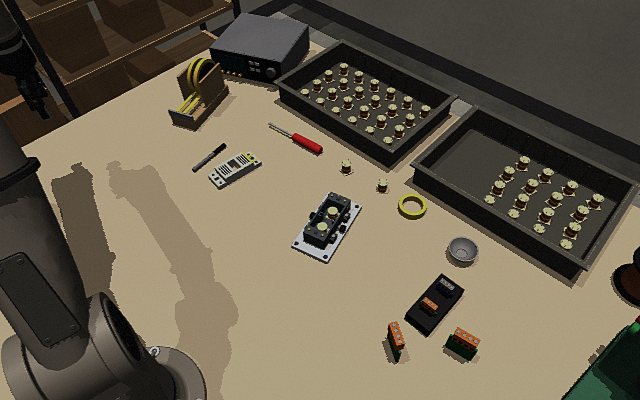

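```bash
python3 - <<'E'
import cv2
a=cv2.imread('pics/scene0.png')[150:290,120:360];b=cv2.imread('pics/side0.png')[250:400,350:500]
cv2.imwrite('pics/c1.png',cv2.resize(a,None,fx=3.3,fy=3.3,interpolation=cv2.INTER_CUBIC))
cv2.imwrite('pics/c2.png',cv2.resize(b,None,fx=4,fy=4,interpolation=cv2.INTER_CUBIC))
E
```

```text
(no output)
```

View pics/c1.png

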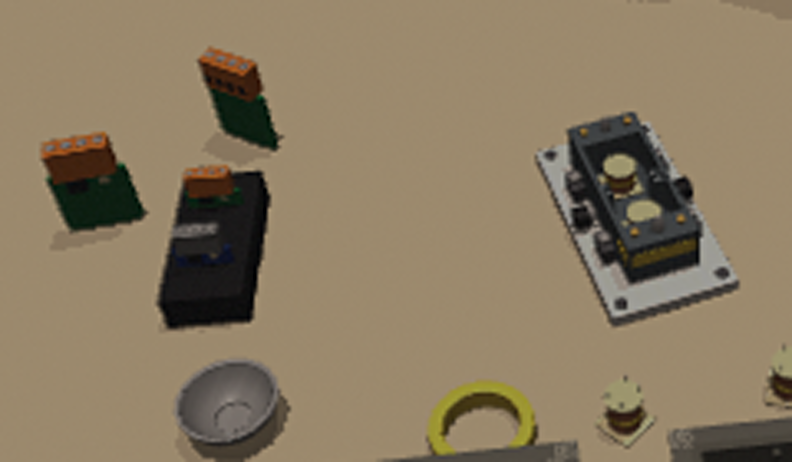

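View pics/c2.png

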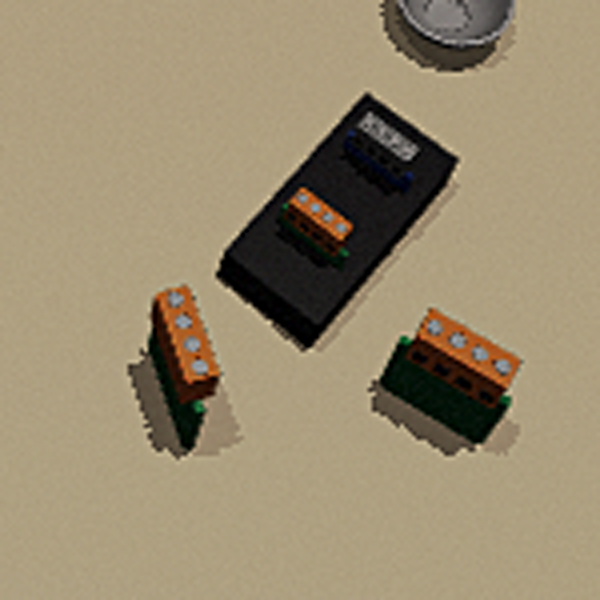

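```bash
python3 - <<'E'
from h import *
s=dict(np.load('/tmp/scene.npz'));d=dict(np.load('/tmp/side.npz'))
f=lambda x,y:(x/3.3+120,y/3.3+150)
g=lambda x,y:(x/4+350,y/4+250)
for p in [(185,172),(266,172),(253,302),(162,300)]: print('scene',atz(s,*f(*p),.03).round(3))
for p in [(218,268),(305,335),(457,160),(367,95)]: print('side',atz(d,*g(*p),.03).round(3))
print('card top', atz(s,*f(208,173),.065).round(3), atz(d,*g(323,214),.065).round(3))
print('spare top', atz(s,*f(196,230),.065).round(3), atz(d,*g(388,137),.065).round(3))
print('plate',[atz(s,*f(*p),.012).round(3) for p in [(537,155),(650,120),(737,285),(615,318)]])
print('lower rim',[atz(s,*f(*p),.05).round(3) for p in [(568,127),(635,115),(700,238),(624,248)]])
print('cover', [atz(s,*p,.014).round(3) for p in [(432,213),(423,184)]],[atz(d,*p,.014).round(3) for p in [(214,181),(254,160)]],)
E
```

```text
scene [ 0.479 -0.315  0.03 ]
scene [ 0.488 -0.251  0.03 ]
scene [ 0.622 -0.249  0.03 ]
scene [ 0.612 -0.314  0.03 ]
side [ 0.472 -0.262  0.03 ]
side [ 0.473 -0.317  0.03 ]
side [ 0.61  -0.321  0.03 ]
side [ 0.61  -0.263  0.03 ]
card top [ 0.521 -0.284  0.065] [ 0.516 -0.291  0.065]
spare top [ 0.58  -0.285  0.065] [ 0.576 -0.291  0.065]
plate [array([ 0.477, -0.04 ,  0.012]), array([0.447, 0.056, 0.012]), array([0.635, 0.099, 0.012]), array([0.655, 0.007, 0.012])]
lower rim [array([ 0.488, -0.013,  0.05 ]), array([0.481, 0.04 , 0.05 ]), array([0.62 , 0.073, 0.05 ]), array([0.623, 0.018, 0.05 ])]
cover [array([0.588, 0.335, 0.014]), array([0.477, 0.345, 0.014])] [array([0.446, 0.35 , 0.014]), array([0.571, 0.329, 0.014])]
```

step_arm(
  increments=[
    [0.027,-0.03,0,0,0,0,-1],
    [0.054,-0.06,0,0,0,0,-1],
    [0.081,-0.09,0,0,0,0,-1],
    [0.108,-0.12,0,0,0,0,-1],
    [0.135,-0.15,0,0,0,0,-1],
    [0.162,-0.18,0,0,0,0,-1],
    [0.189,-0.21,0,0,0,0,-1],
    [0.216,-0.24,0,0,0,0,-1],
    [0.243,-0.27,0,0,0,0,-1],
    [0.27,-0.3,0,0,0,0,-1],
  ],
)

```text
t: 2.48
eef_pos: [0.5005, 0.3333, 0.2317]
tool_rot: [0.0, 0.172, 0.985, 0.0]
contact_force: [0.0, -0.1, 0.5]
gripper_width: 1.0
```

```bash
python3 - <<'E'
from h import *
r=snap('wrist','w1.png'); np.savez('/tmp/w1.npz',**r)
for th in ['bore_a','cover_half','dowel_a','card_slot','lower_half']:
    print(th,[(round(d['conf'],2),round(d['location'][0]*640),round(d['location'][1]*400),atz(r,d['location'][0]*640,d['location'][1]*400,{'dowel_a':.05,'card_slot':.016}.get(th,0)).round(4)) for d in bot.place_of(th,'wrist')])
E
```

```text
bore_a [(0.89, 324, 139, array([0.4543, 0.3568, 0.    ])), (0.55, 132, 281, array([0.5522, 0.0168, 0.    ]))]
cover_half [(0.76, 332, 180, array([0.5107, 0.3495, 0.    ]))]
dowel_a [(0.91, 82, 262, array([0.4922, 0.0156, 0.05  ]))]
card_slot [(0.94, 131, 279, array([0.5442, 0.0317, 0.016 ]))]
lower_half [(0.65, 135, 272, array([0.5421, 0.0286, 0.    ]))]
```

View pics/w1.png

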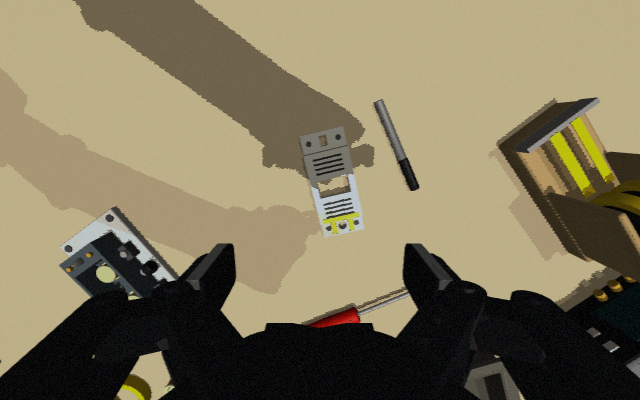

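step_arm(
  increments=[
    [0.003,-0.034,0,0,0,-5.6,-1],
    [0.006,-0.068,0,0,0,-11.2,-1],
    [0.009,-0.102,0,0,0,-16.8,-1],
    [0.012,-0.136,0,0,0,-22.4,-1],
    [0.015,-0.17,0,0,0,-28,-1],
    [0.018,-0.204,0,0,0,-33.6,-1],
    [0.021,-0.238,0,0,0,-39.2,-1],
    [0.024,-0.272,0,0,0,-44.8,-1],
    [0.027,-0.306,0,0,0,-50.4,-1],
    [0.03,-0.34,0,0,0,-56,-1],
  ],
)

```text
t: 3.62
eef_pos: [0.5293, -0.0045, 0.2315]
tool_rot: [-0.0, 0.615, 0.788, 0.0]
contact_force: [0.3, -0.1, 0.7]
gripper_width: 0.995
```

```bash
python3 - <<'E'
from h import *
r=snap('wrist','w2.png'); np.savez('/tmp/w2.npz',**r)
for th in ['dowel_a','card_slot','lower_half','spring_pins']:
    print(th,[(round(d['conf'],2),round(d['location'][0]*640),round(d['location'][1]*400),atz(r,d['location'][0]*640,d['location'][1]*400,{'dowel_a':.05,'card_slot':.016,'spring_pins':.05}.get(th,0)).round(4)) for d in bot.place_of(th,'wrist')])
E
```

```text
dowel_a [(0.91, 390, 159, array([0.6004, 0.0443, 0.05  ]))]
card_slot [(0.55, 338, 156, array([0.5449, 0.03  , 0.016 ]))]
lower_half [(0.58, 337, 154, array([0.5447, 0.0313, 0.    ]))]
spring_pins [(0.88, 340, 159, array([0.5445, 0.0304, 0.05  ]))]
```

View pics/w2.png

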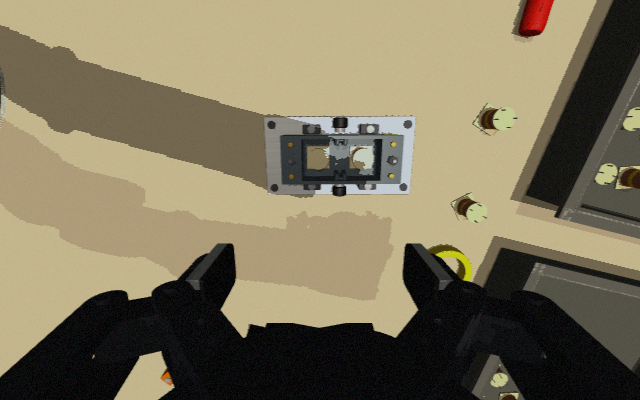

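```bash
python3 - <<'E'
import cv2
a=cv2.imread('pics/w2.png')[105:205,255:425]
cv2.imwrite('pics/w2c.png',cv2.resize(a,None,fx=4.7,fy=4.7,interpolation=cv2.INTER_CUBIC))
E
```

```text
(no output)
```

View pics/w2c.png

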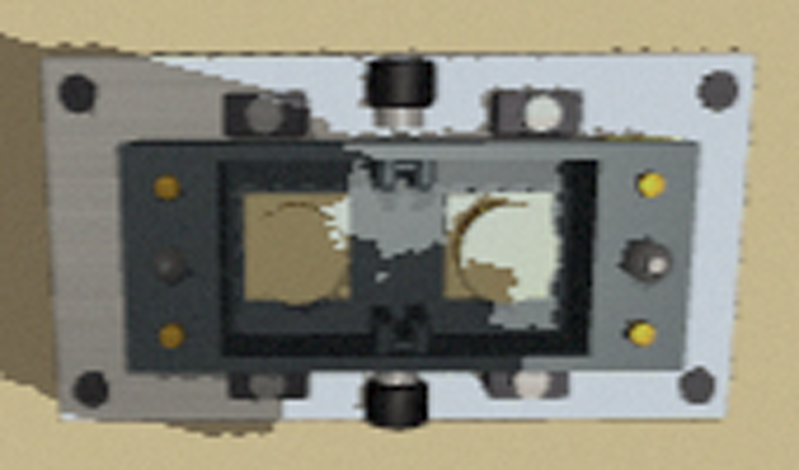

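step_arm(
  increments=[
    [-0.002,-0.036,0,0,0,-2,-1],
    [-0.004,-0.072,0,0,0,-4,-1],
    [-0.006,-0.108,-0.01,0,0,-6,-1],
    [-0.008,-0.144,-0.02,0,0,-8,-1],
    [-0.009,-0.18,-0.03,0,0,-10,-1],
    [-0.009,-0.216,-0.04,0,0,-12,-1],
    [-0.009,-0.252,-0.05,0,0,-14,-1],
    [-0.009,-0.288,-0.06,0,0,-14,-1],
    [-0.009,-0.32,-0.06,0,0,-14,-1],
    [-0.009,-0.32,-0.06,0,0,-14,-1],
  ],
)

```text
t: 4.7
eef_pos: [0.5197, -0.3302, 0.1709]
tool_rot: [0.001, 0.707, 0.707, -0.002]
contact_force: [-0.7, -0.6, 0.2]
gripper_width: 0.999
```

```bash
python3 - <<'E'
from h import *
r=snap('wrist','w3.png'); np.savez('/tmp/w3.npz',**r)
for th in ['driver_card','spare_card','card_block']:
    print(th,[(round(d['conf'],2),round(d['location'][0]*640),round(d['location'][1]*400),atz(r,d['location'][0]*640,d['location'][1]*400,{'card_block':0}.get(th,0.005)).round(4)) for d in bot.place_of(th,'wrist')])
E
```

```text
driver_card [(0.97, 301, 225, array([ 0.4975, -0.3754,  0.005 ])), (0.67, 313, 148, array([ 0.5123, -0.2875,  0.005 ])), (0.67, 223, 139, array([ 0.4146, -0.2777,  0.005 ]))]
spare_card [(0.78, 372, 151, array([ 0.576 , -0.2902,  0.005 ]))]
card_block [(0.61, 343, 146, array([ 0.5446, -0.2858,  0.    ]))]
```

View pics/w3.png

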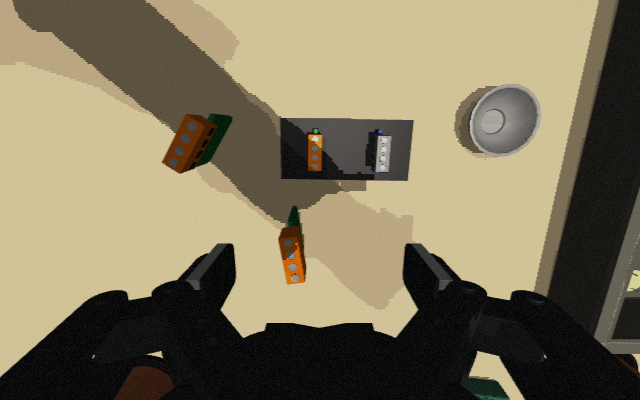

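```bash
python3 - <<'E'
import cv2
a=cv2.imread('pics/w3.png')[110:190,270:420]
cv2.imwrite('pics/w3c.png',cv2.resize(a,None,fx=5,fy=5,interpolation=cv2.INTER_CUBIC))
E
```

```text
(no output)
```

View pics/w3c.png

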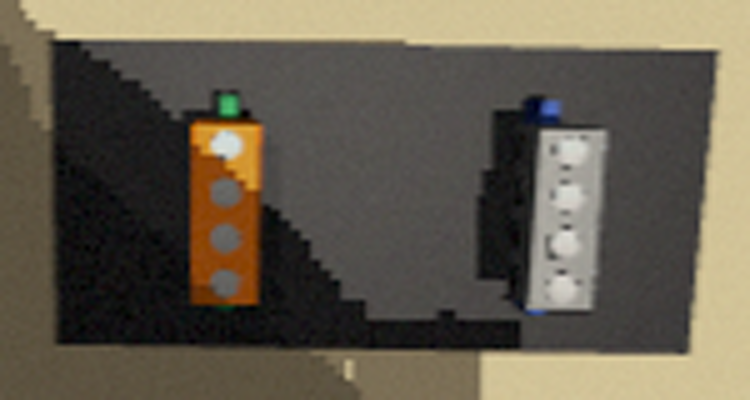

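```bash
python3 - <<'E'
from h import *
r=dict(np.load('/tmp/w3.npz'))
f=lambda x,y:(x/5+270,y/5+110)
P=[atz(r,*f(*p),.065) for p in [(192,122),(263,122),(191,303),(260,305)]]
print(np.round(P,4),np.mean(P,0))
P=[atz(r,*f(*p),.065) for p in [(538,127),(608,130),(527,306),(594,310)]]
print(np.round(P,4),np.mean(P,0))
P=[atz(r,*f(*p),.03) for p in [(53,40),(718,50),(57,343),(689,352)]]
print(np.round(P,4),np.mean(P,0))
r=dict(np.load('/tmp/w2.npz'))
f=lambda x,y:(x/4.7+255,y/4.7+105)
P=np.array([atz(r,*f(*p),.0545) for p in [(167,187),(652,183),(172,334),(642,333)]])
print('pins',P.round(4),P.mean(0)); d=P[1]+P[3]-P[0]-P[2];print(np.degrees(np.arctan2(d[1],d[0])),np.hypot(*d[:2])/2)
D=[atz(r,*f(*p),.063) for p in [(170,265),(655,259)]];print(D,np.mean(D,0))
o=bot.get_obs();print(o['eef_pos'],o['tool_rot'],o['contact_force'])
E
```

```text
[[ 0.5093 -0.2711  0.065 ]
 [ 0.5215 -0.2711  0.065 ]
 [ 0.5088 -0.3026  0.065 ]
 [ 0.5211 -0.3029  0.065 ]] [ 0.51517484 -0.28693108  0.065     ]
[[ 0.569  -0.272   0.065 ]
 [ 0.5812 -0.2725  0.065 ]
 [ 0.5688 -0.3031  0.065 ]
 [ 0.5808 -0.3038  0.065 ]] [ 0.57493444 -0.28786221  0.065     ]
[[ 0.4812 -0.2567  0.03  ]
 [ 0.6103 -0.2586  0.03  ]
 [ 0.4798 -0.3163  0.03  ]
 [ 0.6096 -0.3182  0.03  ]] [ 0.54521908 -0.28745785  0.03      ]
pins [[ 0.4862  0.0327  0.0545]
 [ 0.5981  0.0618  0.0545]
 [ 0.4951 -0.0016  0.0545]
 [ 0.607   0.0267  0.0545]] [0.54658886 0.02989283 0.0545    ]
14.396014969892759 0.11553979109166128
[array([0.49148744, 0.0159345 , 0.063     ]), array([0.6019782 , 0.04514523, 0.063     ])] [0.54673282 0.03053987 0.063     ]
[ 0.52177717 -0.32222568  0.17089558] [-6.53374021e-04  7.04805453e-01  7.09400061e-01  6.32522065e-04] [-0.42814164  0.7451001   0.12999479]
```

step_arm(
  increments=[
    [-0.003,0.019,-0.01,0,0,-0.7,0.1],
    [-0.005,0.038,-0.03,0,0,-1.3,0.1],
    [-0.005,0.038,-0.05,0,0,-1.3,0.1],
    [-0.005,0.038,-0.07,0,0,-1.3,0.1],
    [-0.005,0.038,-0.07,0,0,-1.3,0.1],
    [-0.005,0.038,-0.07,0,0,-1.3,0.1],
    [-0.005,0.038,-0.07,0,0,-1.3,0.1],
  ],
)

```text
t: 5.48
eef_pos: [0.5165, -0.2865, 0.1024]
tool_rot: [0.001, 0.714, 0.7, 0.0]
contact_force: [-0.0, -0.0, 0.3]
gripper_width: 0.449
```

```bash
python3 - <<'E'
from h import *
r=snap('wrist','w4.png'); np.savez('/tmp/w4.npz',**r)
o=bot.get_obs();print(o['eef_pos'],o['tool_rot'],o['gripper_width'])
E
```

```text
[ 0.51656174 -0.28702662  0.10271762] [9.48508196e-04 7.13949535e-01 7.00196304e-01 5.45203990e-04] 0.4510282890018901
```

View pics/w4.png

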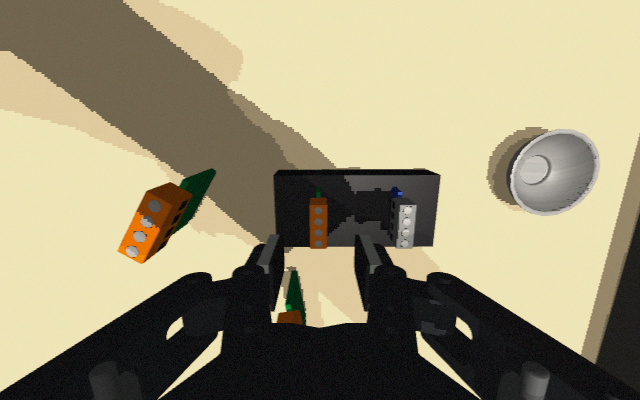

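```bash
python3 - <<'E'
from h import *
r=dict(np.load('/tmp/w4.npz'))
P=[atz(r,*p,.065) for p in [(309.5,198.5),(326.5,198.5),(310,247.5),(327.5,247.5)]]
print(np.round(P,4),np.mean(P,0))
a=cv2.imread('pics/w4.png')[160:270,250:400]
cv2.imwrite('pics/w4c.png',cv2.resize(a,None,fx=5,fy=5,interpolation=cv2.INTER_CUBIC))
E
```

```text
[[ 0.5094 -0.2665  0.065 ]
 [ 0.5207 -0.2668  0.065 ]
 [ 0.5088 -0.3018  0.065 ]
 [ 0.521  -0.302   0.065 ]] [ 0.51498404 -0.28427536  0.065     ]
```

View pics/w4c.png

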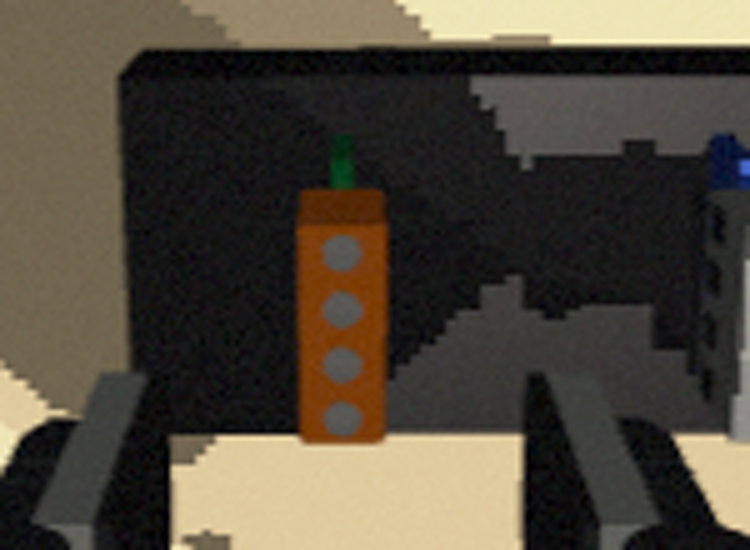

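step_arm(
  increments=[
    [0,0,-0.02,0,0,0,0.1],
    [0,0,-0.04,0,0,0,0.1],
    [0,0,-0.055,0,0,0,0.1],
    [0,0,-0.065,0,0,0,0.1],
    [0,0,-0.065,0,0,0,0.1],
    [0,0,-0.065,0,0,0,1],
    [0,0,-0.065,0,0,0,1],
    [0,0,-0.065,0,0,0,1],
    [0,0,-0.065,0,0,0,1],
    [0,0,-0.065,0,0,0,1],
  ],
  force=40,
)

```text
t: 6.37
eef_pos: [0.5162, -0.2878, 0.0376]
tool_rot: [0.001, 0.714, 0.7, 0.0]
contact_force: [-0.8, 0.2, 6.8]
gripper_width: 0.132
```

step_arm(
  increments=[
    [0,0,0.005,0,0,0,1],
    [0,0,0.012,0,0,0,1],
    [0,0,0.02,0,0,0,1],
    [0,0,0.03,0,0,0,1],
    [0,0,0.045,0,0,0,1],
    [0,0,0.07,0,0,0,1],
    [0,0,0.1,0,0,0,1],
    [0,0,0.12,0,0,0,1],
  ],
)

```text
t: 7.03
eef_pos: [0.5154, -0.2878, 0.1594]
tool_rot: [0.001, 0.715, 0.7, 0.0]
contact_force: [0.7, -0.8, -0.8]
gripper_width: 0.134
```

```bash
python3 - <<'E'
from h import *
r=snap('wrist','w5.png'); np.savez('/tmp/w5.npz',**r)
r=snap('side','s5.png')
o=bot.get_obs();print(o['eef_pos'],o['tool_rot'],o['gripper_width'],o['contact_force'])
a=cv2.imread('pics/s5.png')[170:370,330:530]
cv2.imwrite('pics/s5c.png',cv2.resize(a,None,fx=3,fy=3,interpolation=cv2.INTER_CUBIC))
E
```

```text
[ 0.51709634 -0.28869365  0.16074982] [0.00301997 0.71453041 0.69959641 0.00142663] 0.13430658620525177 [ 1.53870243 -0.31965344 -0.08047548]
```

View pics/w5.png

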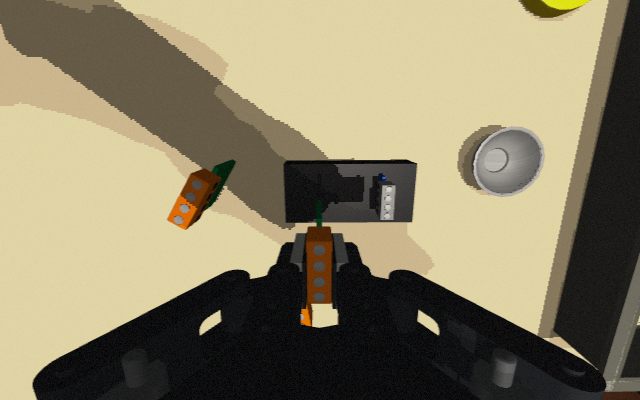

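View pics/s5c.png

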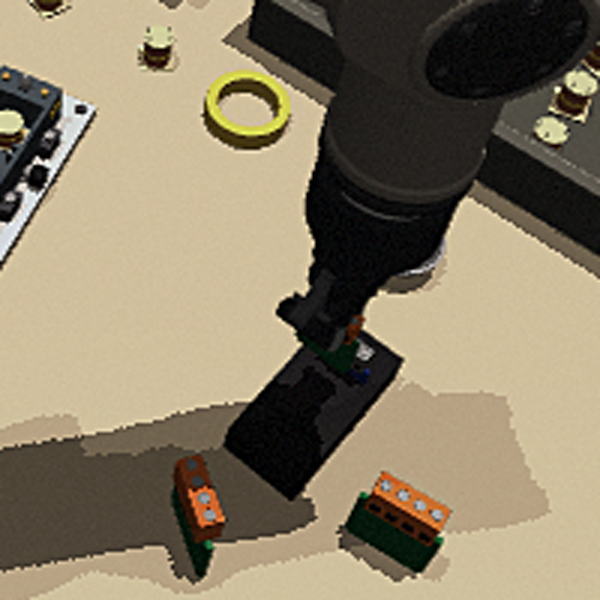

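step_arm(
  increments=[
    [0.003,0.034,0,0,0,2,1],
    [0.006,0.068,0,0,0,4,1],
    [0.009,0.102,0,0,0,6,1],
    [0.012,0.136,0,0,0,8,1],
    [0.016,0.17,0,0,0,10,1],
    [0.02,0.206,0,0,0,12,1],
    [0.024,0.244,0,0,0,14,1],
    [0.028,0.282,0,0,0,15.6,1],
    [0.031,0.317,0,0,0,15.6,1],
    [0.031,0.317,0,0,0,15.6,1],
  ],
)

```text
t: 7.97
eef_pos: [0.5462, 0.039, 0.1557]
tool_rot: [-0.002, 0.608, 0.794, 0.001]
contact_force: [-0.1, 0.3, -0.4]
gripper_width: 0.131
```

step_arm(
  increments=[
    [0,0,-0.01,0,0,0,1],
    [0,0,-0.025,0,0,0,1],
    [0,0,-0.04,0,0,0,1],
    [0,0,-0.05,0,0,0,1],
    [0,0,-0.05,0,0,0,1],
    [0,0,-0.05,0,0,0,1],
    [0,0,-0.05,0,0,0,1],
  ],
)

```text
t: 8.55
eef_pos: [0.5467, 0.029, 0.1067]
tool_rot: [0.0, 0.613, 0.79, 0.0]
contact_force: [0.6, -0.4, -1.3]
gripper_width: 0.131
```

```bash
python3 - <<'E'
from h import *
r=snap('wrist','w6.png'); np.savez('/tmp/w6.npz',**r)
for n in ['scene','side']: snap(n,n+'6.png')
o=bot.get_obs();print(o['eef_pos'],o['tool_rot'],o['gripper_width'],o['contact_force'])
a=cv2.imread('pics/w6.png')[120:320,240:400]
cv2.imwrite('pics/w6c.png',cv2.resize(a,None,fx=3,fy=3,interpolation=cv2.INTER_CUBIC))
a=cv2.imread('pics/side6.png')[160:280,260:400]
b=cv2.imread('pics/scene6.png')[160:280,240:380]
cv2.imwrite('pics/ss6c.png',cv2.resize(np.hstack([a,b]),None,fx=2.85,fy=2.85,interpolation=cv2.INTER_CUBIC))
E
```

```text
[0.5469772  0.0296948  0.10703811] [4.45418109e-04 6.12823408e-01 7.90219575e-01 5.44121706e-04] 0.13159863413408582 [ 0.12589739  0.08553383 -0.71835912]
```

View pics/w6c.png

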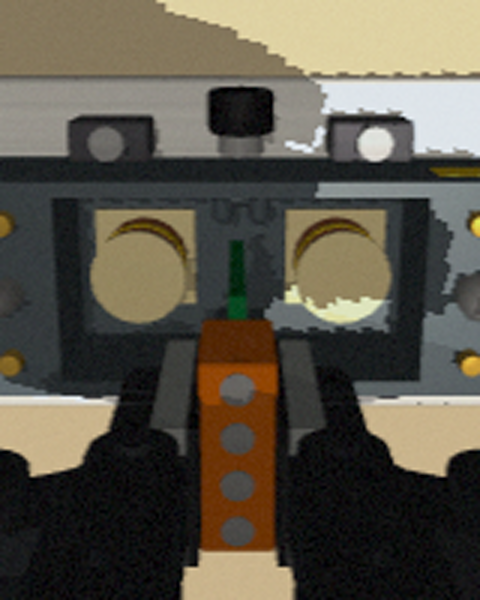

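View pics/ss6c.png

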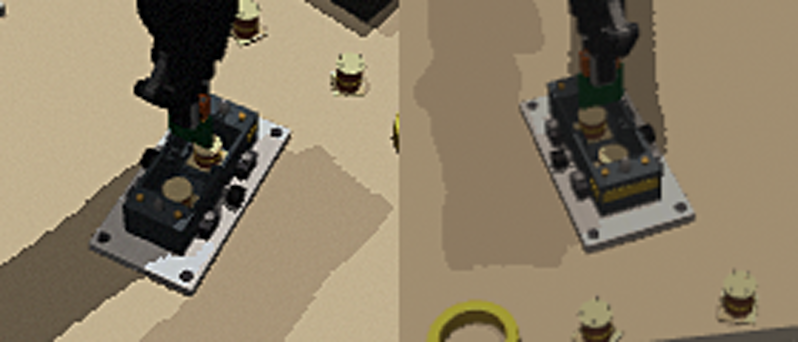

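```bash
python3 - <<'E'
from h import *
r=dict(np.load('/tmp/w6.npz'))
a=cv2.imread('pics/w6.png')[180:300,230:410]
cv2.imwrite('pics/w6d.png',cv2.resize(a,None,fx=4.4,fy=4.4,interpolation=cv2.INTER_NEAREST))
a=cv2.imread('pics/w6.png')[175:230,290:345]
cv2.imwrite('pics/w6e.png',np.clip(cv2.resize(a,None,fx=10,fy=10,interpolation=cv2.INTER_CUBIC)*1.8,0,255))
E
```

```text
[ WARN:0@0.659] global loadsave.cpp:1063 imwrite_ Unsupported depth image for selected encoder is fallbacked to CV_8U.
```

View pics/w6d.png

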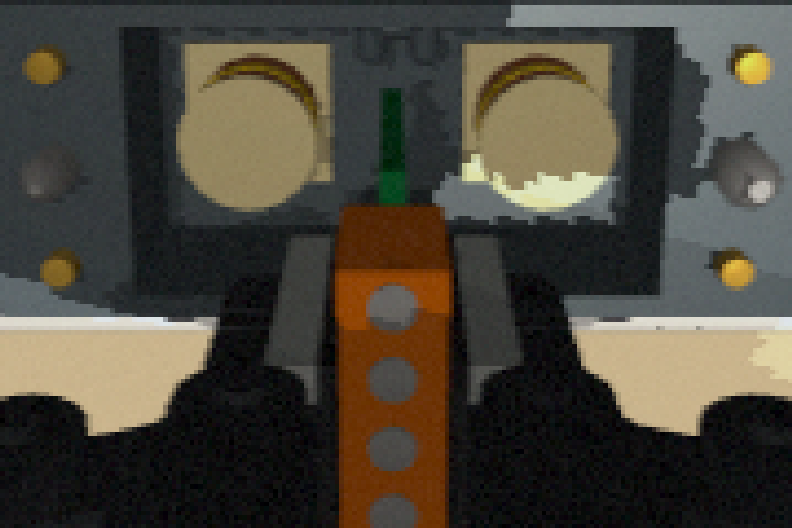

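View pics/w6e.png

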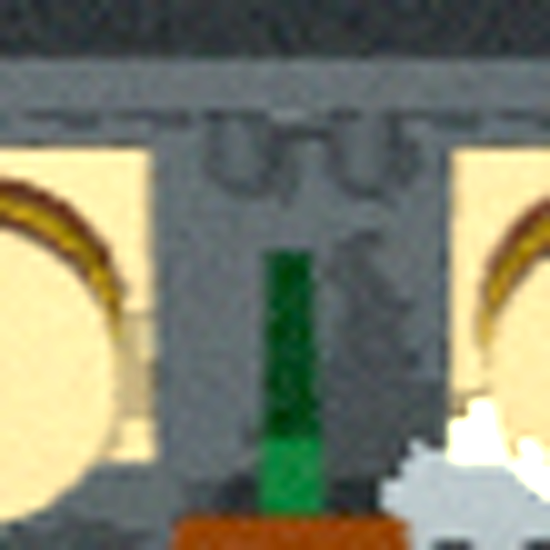

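```bash
python3 - <<'E'
from h import *
r=dict(np.load('/tmp/w6.npz'))
f=lambda x,y:(x/4.4+230,y/4.4+180)
P=np.array([atz(r,*f(*p),.0545) for p in [(45,66),(753,66),(60,269),(738,269)]])
print('pins',P.round(4),P.mean(0)); d=P[1]+P[3]-P[0]-P[2];print(np.degrees(np.arctan2(d[1],d[0])),np.hypot(*d[:2])/2)
e=P[0]+P[1]-P[2]-P[3];print(np.hypot(*e[:2])/2)
G=atz(r,321.2,175+12.5,.0455);print('groove',G)
# card side edge line: bottom px (319,175+25), z? card bottom
o=np.array([.5470,.0297]); th=np.radians(14.43)
for z in (.074,.076): print(z,proj(r,[*(o+0.020*np.array([-np.sin(th),np.cos(th)])),z]),proj(r,[*(o+0.018*np.array([-np.sin(th),np.cos(th)])),z]))
T=r['extrinsics'];print(T[:3,3])
# terminal block top corners
tb=np.array([atz(r,*f(*p),.136) for p in [(336,268),(453,268)]]);print(tb,tb.mean(0), o+.016*np.array([-np.sin(th),np.cos(th)]))
E
```

```text
pins [[ 0.4864  0.0331  0.0545]
 [ 0.5981  0.0617  0.0545]
 [ 0.4953 -0.0014  0.0545]
 [ 0.6071  0.0273  0.0545]] [0.5467101  0.03020074 0.0545    ]
14.390721341843998 0.1153391241816368
0.035564925173270666
groove [0.54180251 0.05096274 0.0455    ]
0.074 [321.14293455 199.6424019 ] [321.13851042 202.62287881]
0.076 [321.16762417 200.43209819] [321.16308131 203.44231502]
[0.52918856 0.09309312 0.24933874]
[[0.53589984 0.04504589 0.136     ]
 [0.54712144 0.04792519 0.136     ]] [0.54151064 0.04648554 0.136     ] [0.54301285 0.04519525]
```

step_arm(
  increments=[
    [0.0015,-0.0002,0,0,0,0,1],
    [0.0015,-0.0002,-0.005,0,0,0,1],
    [0.0015,-0.0002,-0.012,0,0,0,1],
    [0.0015,-0.0002,-0.018,0,0,0,1],
    [0.0015,-0.0002,-0.022,0,0,0,1],
    [0.0015,-0.0002,-0.022,0,0,0,1],
    [0.0015,-0.0002,-0.022,0,0,0,1],
  ],
)

```text
t: 9.28
eef_pos: [0.5476, 0.0295, 0.0838]
tool_rot: [-0.0, 0.613, 0.79, -0.0]
contact_force: [-0.3, -0.4, -1.0]
gripper_width: 0.131
```

```bash
python3 - <<'E'
from h import *
r=snap('wrist','w7.png'); np.savez('/tmp/w7.npz',**r)
o=bot.get_obs();print(o['eef_pos'],o['tool_rot'],o['gripper_width'],o['contact_force'])
a=cv2.imread('pics/w7.png')[170:290,230:410]
cv2.imwrite('pics/w7c.png',np.clip(cv2.resize(a,None,fx=4.4,fy=4.4,interpolation=cv2.INTER_CUBIC)*1.5,0,255).astype(np.uint8))
E
```

```text
[0.54789554 0.02954402 0.08415036] [-4.82685656e-05  6.12742767e-01  7.90282404e-01 -1.47213145e-04] 0.13224008426574937 [ 0.05308574  0.39344788 -0.65462482]
```

View pics/w7c.png

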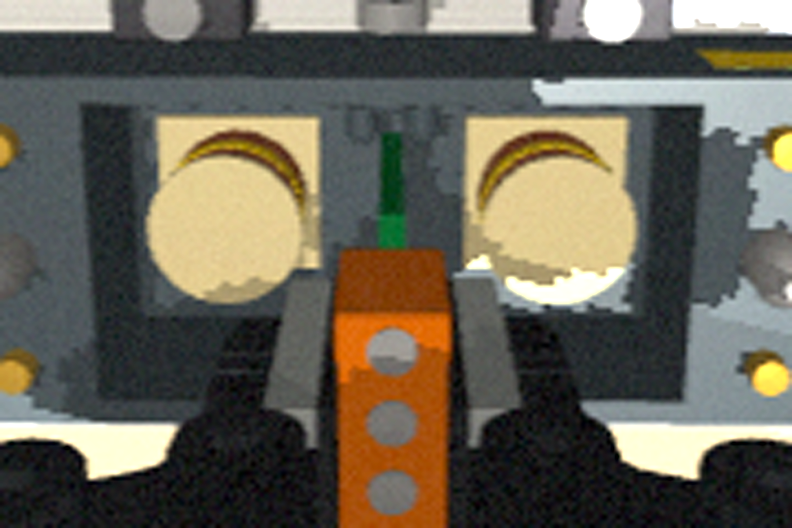

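step_arm(
  increments=[
    [0,0,-0.003,0,0,0,1],
    [0,0,-0.006,0,0,0,1],
    [0,0,-0.009,0,0,0,1],
    [0,0,-0.012,0,0,0,1],
    [0,0,-0.014,0,0,0,1],
    [0,0,-0.014,0,0,0,1],
  ],
)

```text
t: 9.83
eef_pos: [0.5476, 0.0296, 0.0698]
tool_rot: [-0.0, 0.613, 0.79, -0.0]
contact_force: [0.0, -0.0, -0.9]
gripper_width: 0.139
```

step_arm(
  increments=[
    [0,0,-0.003,0,0,0,1],
    [0,0,-0.006,0,0,0,1],
    [0,0,-0.009,0,0,0,1],
    [0,0,-0.012,0,0,0,1],
    [0,0,-0.015,0,0,0,1],
    [0,0,-0.017,0,0,0,1],
    [0,0,-0.017,0,0,0,1],
  ],
)

```text
t: 10.42
eef_pos: [0.5476, 0.0296, 0.0528]
tool_rot: [-0.0, 0.613, 0.79, -0.0]
contact_force: [0.7, 0.6, -1.0]
gripper_width: 0.138
```

```bash
python3 - <<'E'
from h import *
r=snap('wrist','w8.png'); snap('side','s8.png');snap('scene','sc8.png')
o=bot.get_obs();print(o['eef_pos'],o['tool_rot'],o['gripper_width'],o['contact_force'],o['torque'])
a=cv2.imread('pics/w8.png')[170:290,230:410]
cv2.imwrite('pics/w8c.png',np.clip(cv2.resize(a,None,fx=4.4,fy=4.4,interpolation=cv2.INTER_CUBIC)*1.5,0,255).astype(np.uint8))
E
```

```text
[0.54798707 0.02959126 0.05335354] [3.54117308e-05 6.12728296e-01 7.90293637e-01 3.45604599e-05] 0.13172995689637865 [-0.06673613 -0.6674228  -0.3503101 ] [-0.04194517 -0.03479154  0.02757618]
```

View pics/w8c.png

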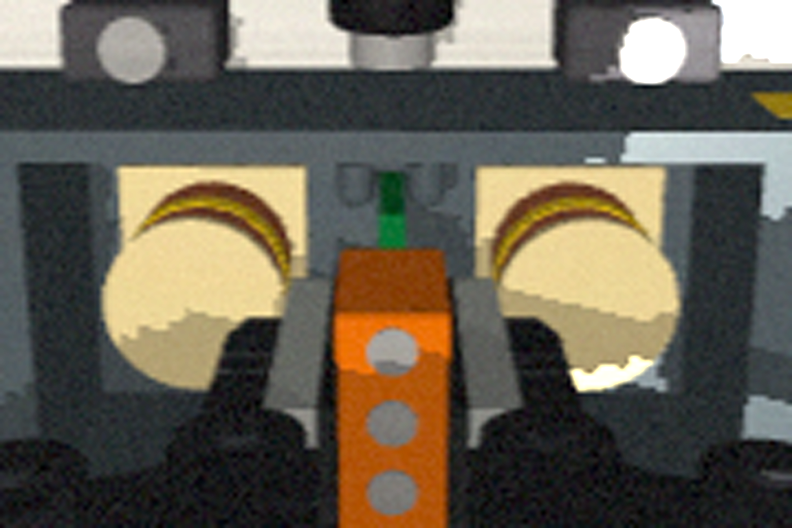

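step_arm(
  increments=[
    [0,0,-0.002,0,0,0,1],
    [0,0,-0.004,0,0,0,1],
    [0,0,-0.005,0,0,0,1],
    [0,0,-0.005,0,0,0,1],
    [0,0,-0.005,0,0,0,1],
  ],
)

```text
t: 10.98
eef_pos: [0.548, 0.0297, 0.0486]
tool_rot: [-0.0, 0.613, 0.79, 0.0]
contact_force: [-0.7, 0.0, 4.7]
gripper_width: 0.136
```

```bash
python3 - <<'E'
from h import *
o=bot.get_obs();print(o['eef_pos'],o['gripper_width'],o['contact_force'],o['torque'])
E
```

```text
[0.54803543 0.0296849  0.04862708] 0.13644547689072575 [-0.73685955  0.00748202  4.72968119] [0.05230558 0.41449817 0.03421497]
```

step_arm(
  increments=[
    [0,0,-0.001,0,0,0,1],
    [0,0,-0.0015,0,0,0,1],
    [0,0,-0.0015,0,0,0,1],
  ],
)

```text
t: 11.23
eef_pos: [0.5483, 0.0296, 0.0485]
tool_rot: [-0.0, 0.613, 0.79, 0.001]
contact_force: [-6.1, -0.5, 20.7]
gripper_width: 0.132
```

step_arm(
  increments=[
    [0,0,0.0015,0,0,0,1],
    [0,0,0.0015,0,0,0,0.4],
    [0,0,0.0015,0,0,0,0.3],
    [0,0,0.0015,0,0,0,0.3],
    [0,0,0.0015,0,0,0,0.3],
    [0,0,0.012,0,0,0,0.3],
    [0,0,0.03,0,0,0,0.3],
    [0,0,0.06,0,0,0,0.3],
    [0,0,0.1,0,0,0,0.3],
    [0,0,0.14,0,0,0,0.3],
  ],
)

```text
t: 12.07
eef_pos: [0.547, 0.0292, 0.1883]
tool_rot: [-0.0, 0.613, 0.79, -0.001]
contact_force: [1.0, 0.8, -0.4]
gripper_width: 0.348
```

step_arm(
  increments=[
    [0.0,-0.03,0.02,0,0,0,-1],
    [0.0,-0.05,0.03,0,0,0,-1],
    [0.0,-0.05,0.03,0,0,0,-1],
    [0.0,-0.05,0.03,0,0,0,-1],
  ],
)

```text
t: 12.4
eef_pos: [0.5482, -0.0217, 0.2181]
tool_rot: [0.001, 0.614, 0.789, 0.001]
contact_force: [0.3, 1.3, -0.6]
gripper_width: 0.9
```

```bash
python3 - <<'E'
from h import *
r=snap('wrist','w9.png'); np.savez('/tmp/w9.npz',**r); snap('side','s9.png');snap('scene','sc9.png')
a=cv2.imread('pics/w9.png')[80:240,220:460]
cv2.imwrite('pics/w9c.png',cv2.resize(a,None,fx=3.3,fy=3.3,interpolation=cv2.INTER_CUBIC))
a=cv2.imread('pics/s9.png')[160:280,260:400]
b=cv2.imread('pics/sc9.png')[160:280,240:380]
cv2.imwrite('pics/ss9c.png',cv2.resize(np.hstack([a,b]),None,fx=2.85,fy=2.85,interpolation=cv2.INTER_CUBIC))
E
```

```text
(no output)
```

View pics/w9c.png

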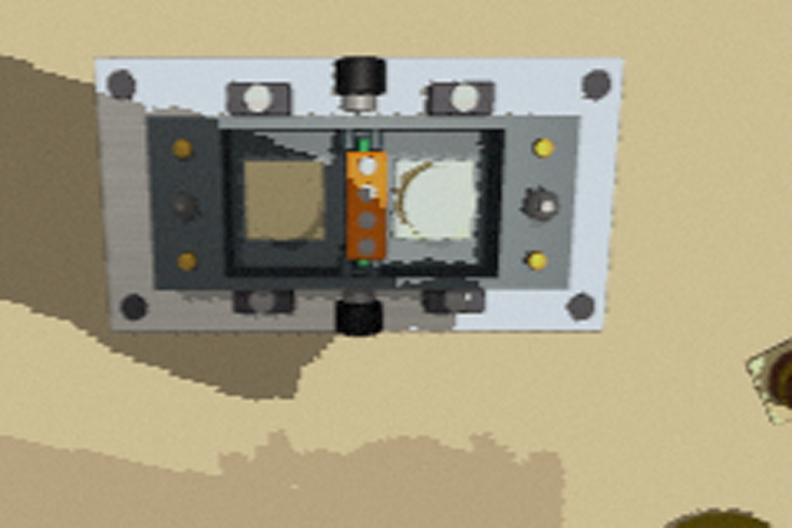

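View pics/ss9c.png

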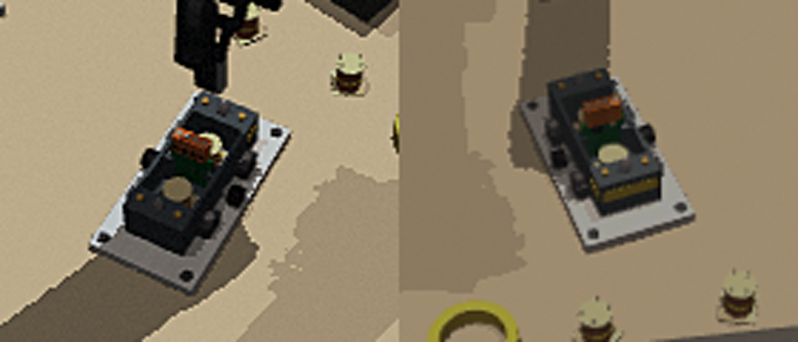

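step_arm(
  increments=[
    [0,0.0365,0,0,0,6.8,-1],
    [0,0.073,0,0,0,13.6,-1],
    [0,0.11,0,0,0,20.4,-1],
    [0,0.146,0,0,0,27.2,-1],
    [0,0.183,0,0,0,34,-1],
    [0,0.219,0,0,0,40.8,-1],
    [0,0.256,-0.01,0,0,47.6,-1],
    [0,0.292,-0.02,0,0,54.4,-1],
    [0,0.33,-0.03,0,0,61.2,-1],
    [0,0.365,-0.03,0,0,68,-1],
  ],
)

```text
t: 13.38
eef_pos: [0.5451, 0.3473, 0.1834]
tool_rot: [-0.002, 0.062, 0.998, -0.001]
contact_force: [1.2, -0.9, -1.3]
gripper_width: 1.001
```

step_arm(
  increments=[
    [0,0,0,0,0,0,-1],
    [0,0,0,0,0,0,-1],
    [0,0,0,0,0,0,-1],
    [0,0,0,0,0,0,-1],
  ],
)

```text
t: 13.72
eef_pos: [0.548, 0.3432, 0.1864]
tool_rot: [-0.0, 0.067, 0.998, -0.001]
contact_force: [-0.5, -0.3, 0.2]
gripper_width: 1.001
```

```bash
python3 - <<'E'
from h import *
r=snap('wrist','w10.png'); np.savez('/tmp/w10.npz',**r)
o=bot.get_obs();print(o['eef_pos'],o['tool_rot'],o['q'])
a=cv2.imread('pics/w10.png')[60:320,220:440]
cv2.imwrite('pics/w10c.png',cv2.resize(a,None,fx=3,fy=3,interpolation=cv2.INTER_CUBIC)[:800])
E
```

```text
[0.54819836 0.34301348 0.18665383] [-7.10086682e-05  6.72846985e-02  9.97733681e-01 -5.15691586e-04] [-0.76222059  0.47441189  0.14598156  1.67837853 -0.07845853  0.99531609
  0.84676939]
```

View pics/w10c.png

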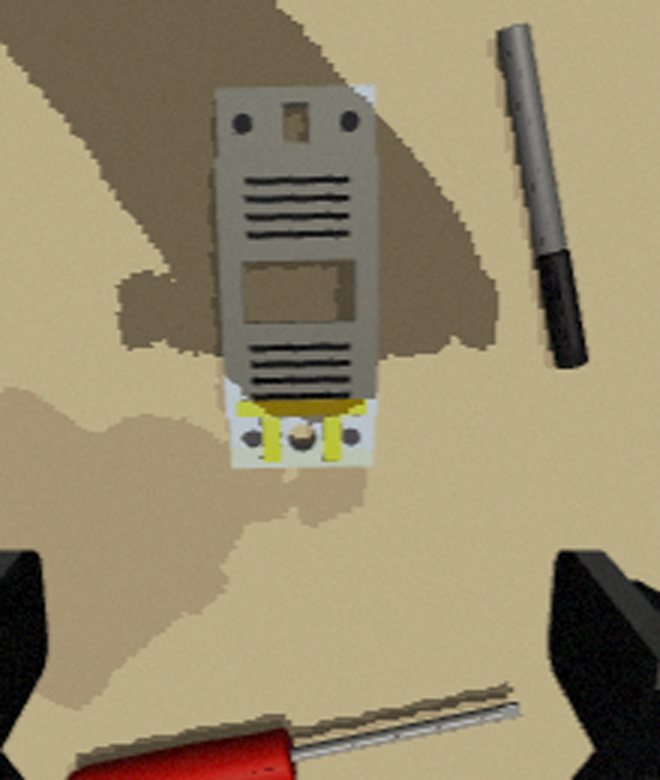

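```bash
python3 - <<'E'
from h import *
r=dict(np.load('/tmp/w10.npz'))
f=lambda x,y:(x/3+220,y/3+60)
P=np.array([atz(r,*f(*p),.014) for p in [(302,435),(296,122),(252,438),(350,437),(243,123),(349,121)]]);print(P.round(4))
m=(P[0]+P[1])/2;d=P[0]-P[1];print('centre',m,np.degrees(np.arctan2(d[1],d[0])),np.linalg.norm(d))
d=P[2]+P[3]-P[4]-P[5];print('c2',P[2:].mean(0),np.degrees(np.arctan2(d[1],d[0])),np.linalg.norm(d)/2)
W=np.array([atz(r,*f(*p),.028) for p in [(243,262),(355,261),(246,323),(355,320)]]);print('win',W.round(4),W.mean(0))
E
```

```text
[[0.57   0.3426 0.014 ]
 [0.4555 0.3557 0.014 ]
 [0.5686 0.3231 0.014 ]
 [0.5733 0.3611 0.014 ]
 [0.4534 0.337  0.014 ]
 [0.4577 0.3743 0.014 ]]
centre [0.51276668 0.34914279 0.014     ] -6.512410287891604 0.11518730070444072
c2 [0.51324197 0.34887704 0.014     ] -6.712740506741738 0.11619278098257114
win [[0.5005 0.3308 0.028 ]
 [0.5054 0.37   0.028 ]
 [0.5219 0.3286 0.028 ]
 [0.5261 0.3676 0.028 ]] [0.51346549 0.34923918 0.028     ]
```

step_arm(
  increments=[
    [-0.018,0.003,-0.02,0,0,0.5,-1],
    [-0.0347,0.006,-0.05,0,0,0.9,-1],
    [-0.0347,0.006,-0.08,0,0,0.9,-1],
    [-0.0347,0.006,-0.11,0,0,0.9,-1],
    [-0.0347,0.006,-0.13,0,0,0.9,-1],
    [-0.0347,0.006,-0.15,0,0,0.9,-1],
    [-0.0347,0.006,-0.165,0,0,0.9,-1],
    [-0.0347,0.006,-0.175,0,0,0.9,-1],
    [-0.0347,0.006,-0.182,0,0,0.9,-1],
    [-0.0347,0.006,-0.182,0,0,0.9,-1],
  ],
)

```text
t: 14.6
eef_pos: [0.5129, 0.3496, 0.0039]
tool_rot: [-0.001, 0.059, 0.998, -0.001]
contact_force: [0.6, 0.6, -0.3]
gripper_width: 1.003
```

```bash
python3 - <<'E'
from h import *
r=snap('wrist','w11.png'); 
o=bot.get_obs();print(o['eef_pos'],o['tool_rot'],o['contact_force'],o['gripper_width'])
E
```

```text
[0.51340997 0.35014466 0.00483372] [-6.26316868e-05  5.85846959e-02  9.98282425e-01 -1.71365658e-04] [ 0.24193277 -0.25760289  0.52893097] 1.0008186170727578
```

View pics/w11.png

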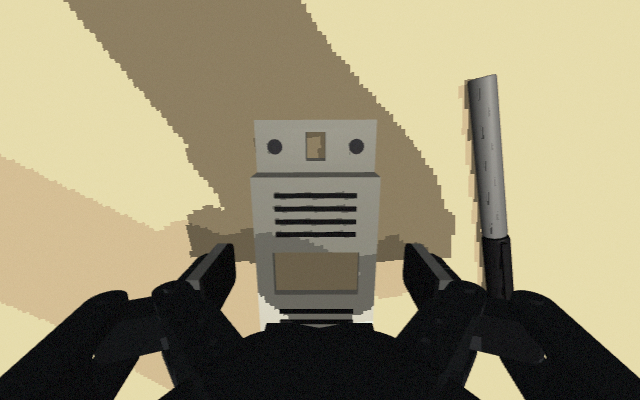

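step_arm(
  increments=[
    [0,0,0,0,0,0,1],
    [0,0,0,0,0,0,1],
    [0,0,0,0,0,0,1],
    [0,0,0,0,0,0,1],
    [0,0,0,0,0,0,1],
    [0,0,0,0,0,0,1],
  ],
  force=80,
)

```text
t: 15.15
eef_pos: [0.5142, 0.3512, 0.0064]
tool_rot: [0.001, 0.058, 0.998, 0.001]
contact_force: [-0.5, -0.5, 6.1]
gripper_width: 0.631
```

step_arm(
  increments=[
    [0,0,0.005,0,0,0,1],
    [0,0,0.015,0,0,0,1],
    [0,0,0.03,0,0,0,1],
    [0,0,0.06,0,0,0,1],
    [0,0,0.09,0,0,0,1],
    [0,0,0.12,0,0,0,1],
    [0,0,0.12,0,0,0,1],
  ],
)

```text
t: 15.73
eef_pos: [0.5165, 0.3529, 0.132]
tool_rot: [0.004, 0.058, 0.998, 0.004]
contact_force: [1.3, 0.7, -0.5]
gripper_width: 0.639
```

```bash
python3 - <<'E'
from h import *
r=snap('wrist','w12.png'); np.savez('/tmp/w12.npz',**r)
o=bot.get_obs();print(o['eef_pos'],o['tool_rot'],o['contact_force'],o['gripper_width'],o['torque'])
E
```

```text
[0.51534381 0.35215581 0.12924956] [0.00275756 0.0582894  0.99829241 0.00264772] [-0.30760162 -0.93053166 -0.72601724] 0.6394894697780474 [-0.02851974 -0.00548406  0.01728371]
```

View pics/w12.png

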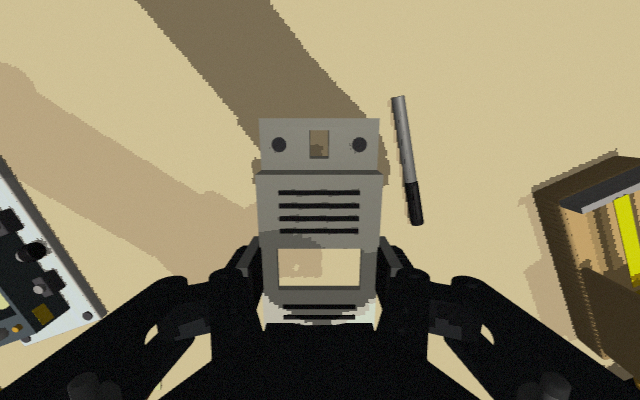

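```bash
cat >> h.py <<'E'
from scipy.spatial.transform import Rotation as R
def cam_tool():
    # camera in tool frame from w10 (static)
    pass
E
python3 - <<'E'
from h import *
a=cv2.imread('pics/w12.png')[105:185,245:395]
cv2.imwrite('pics/w12c.png',cv2.resize(a,None,fx=5.2,fy=5.2,interpolation=cv2.INTER_CUBIC))
# camera in tool frame
for n,p,q in [('w10',[.54819836,.34301348,.18665383],[-7.1e-5,.0672847,.9977337,-5.16e-4]),('w12',[.51534381,.35215581,.12924956],[.00275756,.0582894,.99829241,.00264772])]:
    r=dict(np.load(f'/tmp/{n}.npz'));T=r['extrinsics']
    Rt=R.from_quat([q[1],q[2],q[3],q[0]]).as_matrix()
    print((Rt.T@(T[:3,3]-p)).round(4), (Rt.T@T[:3,:3]).round(3).tolist())
E
```

```text
[ 0.0669  0.0006 -0.1424] [[0.001, 0.966, 0.258], [1.0, -0.001, 0.0], [0.0, 0.258, -0.966]]
[ 0.0659  0.001  -0.1453] [[0.0, 0.965, 0.261], [1.0, 0.0, -0.002], [-0.002, 0.261, -0.965]]
```

View pics/w12c.png

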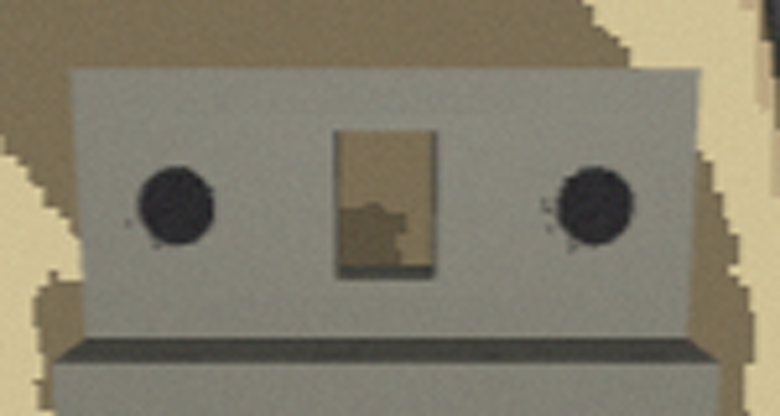

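```bash
cat >> h.py <<'E'
c,s=np.cos(np.radians(15)),np.sin(np.radians(15))
CT=np.array([.0665,.0005,-.143]);CR=np.array([[0,c,s],[1,0,0],[0,s,-c]])
KW=np.array([[279.9,0,318.8],[0,279.9,201.5],[0,0,1.]])
def tool_at(u,v,z):
    d=np.linalg.inv(KW)@[u,v,1]; d=CR@np.array([d[0],-d[1],-d[2]]); return CT+d*(z-CT[2])/d[2]
E
python3 - <<'E'
from h import *
f=lambda x,y:(x/5.2+245,y/5.2+105)
for z in (-.004,-.006,-.008,-.010):
    A=np.array([tool_at(*f(*p),z) for p in [(70,69),(700,69),(334,130),(437,130),(336,278),(435,278),(177,206),(596,206)]])
    print(z,(A[:,:2]*1000).round(1).tolist())
E
```

```text
-0.004 [[70.3, -28.2], [70.3, 29.5], [64.9, -4.1], [64.9, 5.4], [51.3, -4.0], [51.3, 5.4], [58.0, -18.9], [58.0, 20.4]]
-0.006 [[70.2, -27.8], [70.2, 29.0], [64.9, -4.0], [64.9, 5.4], [51.5, -4.0], [51.5, 5.3], [58.1, -18.6], [58.1, 20.1]]
-0.008 [[70.2, -27.4], [70.2, 28.6], [64.9, -4.0], [64.9, 5.3], [51.7, -3.9], [51.7, 5.2], [58.2, -18.3], [58.2, 19.8]]
-0.01 [[70.1, -27.0], [70.1, 28.2], [64.9, -3.9], [64.9, 5.2], [51.9, -3.8], [51.9, 5.2], [58.3, -18.0], [58.3, 19.5]]
```

step_arm(
  increments=[
    [0.005,-0.033,0,0,0,2.1,1],
    [0.012,-0.066,0,0,0,4.2,1],
    [0.019,-0.1,0,0,0,6.3,1],
    [0.027,-0.134,0,0,0,8.4,1],
    [0.035,-0.168,0,0,0,10.5,1],
    [0.043,-0.202,0,0,0,12.6,1],
    [0.051,-0.236,0,0,0,14.7,1],
    [0.059,-0.27,0,0,0,16.8,1],
    [0.066,-0.298,0,0,0,19,1],
    [0.069,-0.312,0,0,0,21.1,1],
  ],
)

```text
t: 16.62
eef_pos: [0.5821, 0.0331, 0.1242]
tool_rot: [-0.001, -0.124, 0.992, -0.001]
contact_force: [0.6, -0.5, -1.6]
gripper_width: 0.631
```

step_arm(
  increments=[
    [0,0,-0.01,0,0,0,1],
    [0,0,-0.02,0,0,0,1],
    [0,0,-0.02,0,0,0,1],
    [0,0,-0.02,0,0,0,1],
    [0,0,-0.02,0,0,0,1],
    [0,0,-0.02,0,0,0,1],
  ],
)

```text
t: 17.12
eef_pos: [0.5822, 0.04, 0.1049]
tool_rot: [0.0, -0.126, 0.992, 0.0]
contact_force: [-0.2, -0.5, -1.3]
gripper_width: 0.638
```

```bash
python3 - <<'E'
from h import *
r=snap('wrist','w13.png'); np.savez('/tmp/w13.npz',**r)
o=bot.get_obs();print(o['eef_pos'],o['tool_rot'],o['contact_force'],o['gripper_width'],o['q'])
a=cv2.imread('pics/w13.png')[40:280,190:450]
cv2.imwrite('pics/w13c.png',cv2.resize(a,None,fx=3,fy=2.5,interpolation=cv2.INTER_CUBIC))
E
```

```text
[0.58233759 0.03970203 0.10506604] [ 2.26806926e-04 -1.26285200e-01  9.91993942e-01  1.28069222e-04] [-0.26960192  0.86041857 -0.14453176] 0.634233910871217 [-0.24025502  0.47709352  0.08469878  1.89152637 -0.05590221  0.77475421
  1.69901622]
```

View pics/w13c.png

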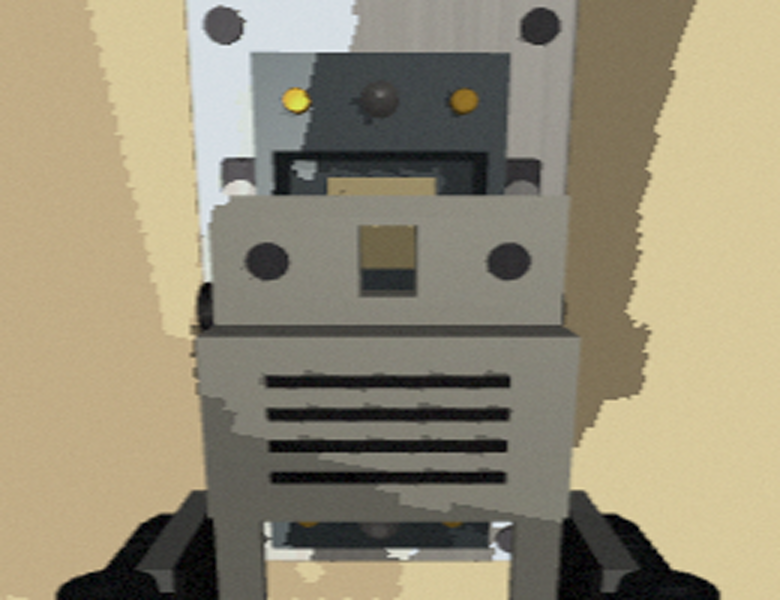

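```bash
python3 - <<'E'
from h import *
o_z=.1050
f=lambda x,y:(x/3+190,y/2.5+40)
g=lambda p,z:(tool_at(*f(*p),z)*1000).round(1)[:2]
print('pins',[g(p,o_z-.0545) for p in [(296,100),(464,100)]])
print('rim',[g(p,o_z-.05) for p in [(251,53),(510,53)]])
print('plate',[g(p,o_z-.012) for p in [(224,25),(540,26)]])
print('coverslot',[g(p,-.008) for p in [(359,226),(417,226),(359,296),(417,296)]],'ear',[g(p,-.008) for p in [(214,196),(570,196)]], 'scr',[g(p,-.008) for p in [(267,261),(509,261)]])
E
```

```text
pins [array([ 95.3, -18.8]), array([95.3, 17.1])]
rim [array([107.2, -28.6]), array([107.2,  27.1])]
plate [array([122.8, -40.8]), array([122.6,  39.5])]
coverslot [array([64.7, -3.8]), array([64.7,  5.3]), array([51.7, -3.9]), array([51.7,  5.4])] ear [array([ 70.1, -26.1]), array([70.1, 28.8])] scr [array([ 58.3, -18.3]), array([58.3, 19.8])]
```

step_arm(
  increments=[
    [-0.017,-0.005,0,0,0,0,1],
    [-0.0345,-0.0102,0,0,0,0,1],
    [-0.0345,-0.0102,-0.01,0,0,0,1],
    [-0.0345,-0.0102,-0.02,0,0,0,1],
    [-0.0345,-0.0102,-0.03,0,0,0,1],
    [-0.0345,-0.0102,-0.032,0,0,0,1],
    [-0.0345,-0.0102,-0.032,0,0,0,1],
    [-0.0345,-0.0102,-0.032,0,0,0,1],
  ],
)

```text
t: 17.83
eef_pos: [0.5481, 0.0287, 0.0725]
tool_rot: [-0.0, -0.126, 0.992, 0.0]
contact_force: [-0.4, 0.5, -1.4]
gripper_width: 0.638
```

```bash
python3 - <<'E'
from h import *
r=snap('wrist','w14.png'); np.savez('/tmp/w14.npz',**r);snap('side','s14.png');snap('scene','sc14.png')
o=bot.get_obs();print(o['eef_pos'],o['tool_rot'],o['contact_force'],o['gripper_width'])
a=cv2.imread('pics/w14.png')[60:280,190:450]
cv2.imwrite('pics/w14c.png',cv2.resize(a,None,fx=3,fy=2.7,interpolation=cv2.INTER_CUBIC))
a=cv2.imread('pics/s14.png')[160:280,260:400]
b=cv2.imread('pics/sc14.png')[160:280,240:380]
cv2.imwrite('pics/ss14c.png',cv2.resize(np.hstack([a,b]),None,fx=2.85,fy=2.85,interpolation=cv2.INTER_CUBIC))
E
```

```text
[0.54827581 0.02854252 0.07312047] [ 3.95482403e-04 -1.25585922e-01  9.92082667e-01  2.55439720e-05] [-0.52311141 -0.07278216 -1.93746958] 0.6390618054233195
```

View pics/w14c.png

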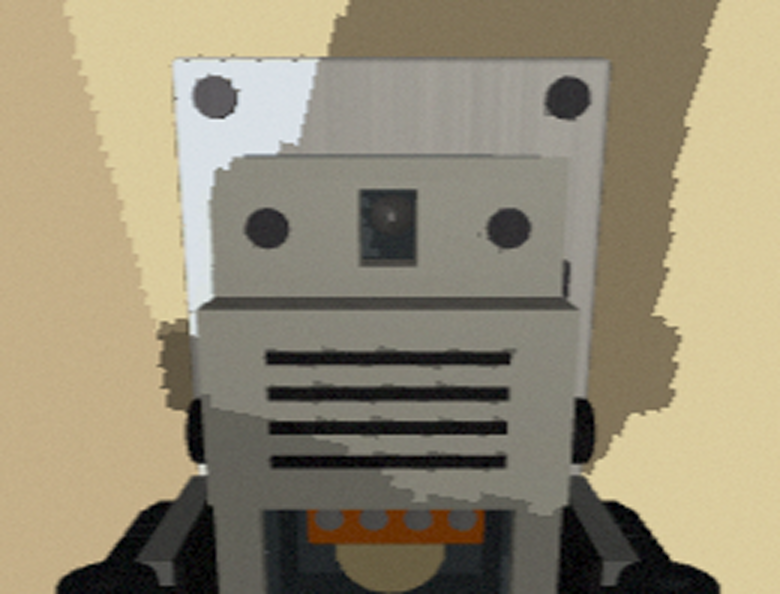

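View pics/ss14c.png

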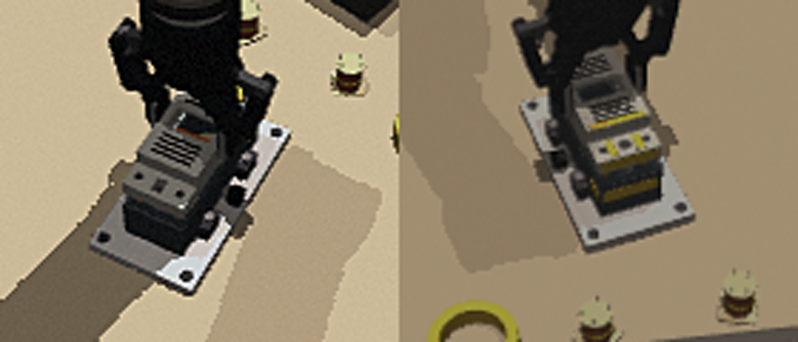

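```bash
python3 - <<'E'
from h import *
Z=.0728
a=cv2.imread('pics/w14.png')[120:165,300:340]
cv2.imwrite('pics/w14d.png',np.clip(cv2.resize(a,None,fx=13,fy=13,interpolation=cv2.INTER_CUBIC)*1.8,0,255).astype(np.uint8))
f=lambda x,y:(x/3+190,y/2.7+60)
g=lambda p,z:(tool_at(*f(*p),z)*1000).round(1)[:2]
print('dowel',g((391,214),Z-.063),'plate',[g(p,Z-.012) for p in [(215,98),(568,98)]],'slot',[g(p,-.008) for p in [(359,190),(417,190),(359,266),(417,266)]])
print('ear',[g(p,-.008) for p in [(214,157),(568,157)]],[g(p,-.008) for p in [(267,229),(509,229)]])
E
```

```text
dowel [59.9  1.3] plate [array([ 86.5, -38.6]), array([86.5, 42. ])] slot [array([64.8, -3.8]), array([64.8,  5.3]), array([51.7, -3.9]), array([51.7,  5.4])]
ear [array([ 70.2, -26.1]), array([70.2, 28.5])] [array([ 58.1, -18.4]), array([58.1, 19.9])]
```

View pics/w14d.png

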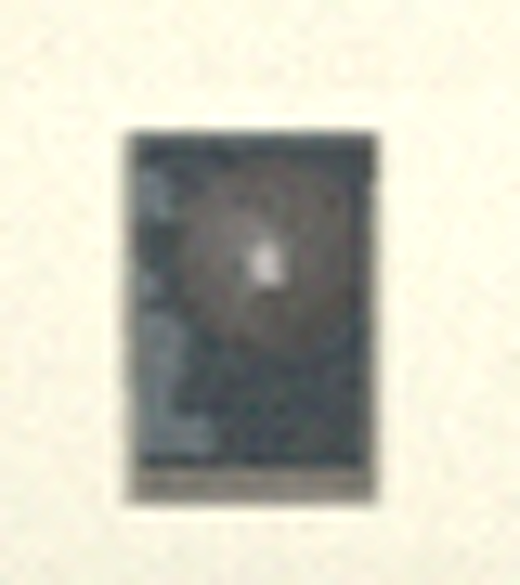

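step_arm(
  increments=[
    [-0.0015,0.0004,0,0,0,0,1],
    [-0.0015,0.0004,-0.002,0,0,0,1],
    [-0.0015,0.0004,-0.005,0,0,0,1],
    [-0.0015,0.0004,-0.008,0,0,0,1],
    [-0.0015,0.0004,-0.008,0,0,0,1],
    [-0.0015,0.0004,-0.008,0,0,0,1],
  ],
)

```text
t: 18.48
eef_pos: [0.5461, 0.0288, 0.0645]
tool_rot: [-0.0, -0.126, 0.992, 0.0]
contact_force: [-0.0, -0.1, -1.3]
gripper_width: 0.634
```

```bash
python3 - <<'E'
from h import *
r=snap('wrist','w15.png'); snap('scene','sc15.png')
o=bot.get_obs();print(o['eef_pos'],o['tool_rot'],o['contact_force'],o['gripper_width'])
a=cv2.imread('pics/w15.png')[120:165,300:340]
a=np.clip(cv2.resize(a,None,fx=11,fy=11,interpolation=cv2.INTER_CUBIC)*1.8,0,255).astype(np.uint8)
b=cv2.resize(cv2.imread('pics/sc15.png')[190:235,300:340],None,fx=8,fy=11,interpolation=cv2.INTER_CUBIC)
cv2.imwrite('pics/w15d.png',np.hstack([a,b]))
E
```

```text
[0.54617636 0.02881244 0.06476835] [-1.03519896e-04 -1.25573517e-01  9.92084311e-01 -1.13126805e-06] [-0.1958242   0.39922989 -0.59734257] 0.6356717160584612
```

View pics/w15d.png

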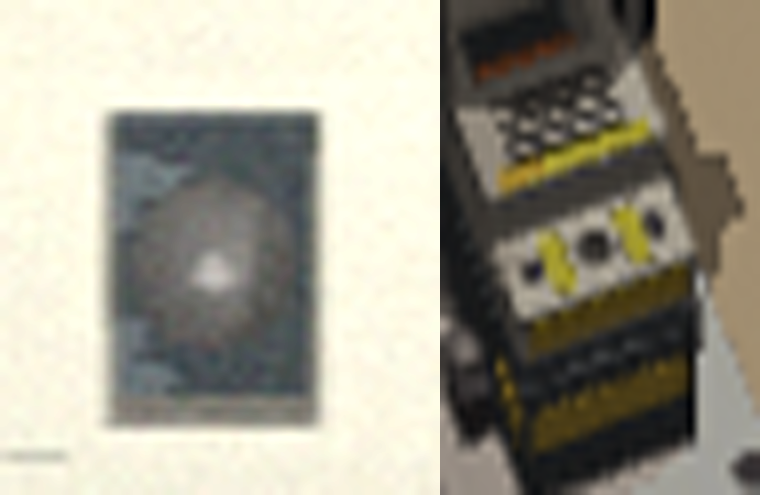

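step_arm(
  increments=[
    [0,0,-0.001,0,0,0,1],
    [0,0,-0.002,0,0,0,1],
    [0,0,-0.003,0,0,0,1],
    [0,0,-0.004,0,0,0,1],
    [0,0,-0.004,0,0,0,1],
  ],
)

```text
t: 19.0
eef_pos: [0.5462, 0.0288, 0.0608]
tool_rot: [-0.0, -0.126, 0.992, 0.0]
contact_force: [-1.6, -0.5, 1.4]
gripper_width: 0.634
```

step_arm(
  increments=[
    [0,0,-0.001,0,0,0,1],
    [0,0,-0.002,0,0,0,1],
    [0,0,-0.002,0,0,0,1],
    [0,0,-0.002,0,0,0,1],
  ],
)

```text
t: 19.33
eef_pos: [0.5462, 0.0288, 0.059]
tool_rot: [-0.0, -0.126, 0.992, 0.0]
contact_force: [-1.6, 0.3, 5.1]
gripper_width: 0.637
```

```bash
python3 - <<'E'
from h import *
r=snap('wrist','w16.png')
o=bot.get_obs();print(o['eef_pos'],o['tool_rot'],o['contact_force'],o['torque'],o['gripper_width'])
E
```

```text
[0.54622307 0.02882544 0.05896811] [-8.57035817e-06 -1.25551988e-01  9.92087041e-01  2.19035215e-05] [-1.79351197  0.07646254  4.63155427] [-0.09845329  0.41868952  0.04057776] 0.6374489022628753
```

View pics/w16.png

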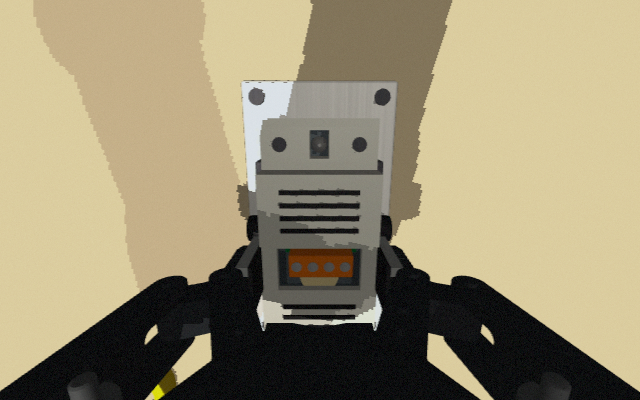

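step_arm(
  increments=[
    [0,0,-0.001,0,0,0,1],
    [0,0,-0.002,0,0,0,1],
    [0,0,-0.003,0,0,0,1],
    [0,0,-0.003,0,0,0,1],
    [0,0,-0.003,0,0,0,1],
  ],
  force=100,
)

```text
t: 19.8
eef_pos: [0.5462, 0.0288, 0.0565]
tool_rot: [0.0, -0.126, 0.992, 0.0]
contact_force: [-4.2, 0.0, 11.0]
gripper_width: 0.635
```

step_arm(
  increments=[
    [0,0,-0.0005,0,0,0,1],
    [0,0,-0.001,0,0,0,1],
    [0,0,-0.001,0,0,0,1],
  ],
)

```text
t: 20.05
eef_pos: [0.5462, 0.0288, 0.0564]
tool_rot: [0.0, -0.125, 0.992, 0.0]
contact_force: [-7.1, 0.1, 22.6]
gripper_width: 0.63
```

step_arm(
  increments=[
    [0,0,-0.0005,0,0,0,1],
    [0,0,-0.001,0,0,0,1],
    [0,0,-0.001,0,0,0,1],
  ],
)

```text
t: 20.3
eef_pos: [0.5463, 0.0288, 0.0564]
tool_rot: [0.0, -0.125, 0.992, 0.0]
contact_force: [-11.2, -0.9, 32.2]
gripper_width: 0.632
```

```bash
python3 - <<'E'
from h import *
r=snap('wrist','w17.png');snap('side','s17.png');snap('scene','sc17.png')
o=bot.get_obs();print(o['eef_pos'],o['tool_rot'],o['contact_force'],o['torque'],o['gripper_width'])
a=cv2.imread('pics/s17.png')[180:260,280:370]
b=cv2.imread('pics/sc17.png')[165:245,270:360]
cv2.imwrite('pics/ss17c.png',cv2.resize(np.hstack([a,b]),None,fx=4.4,fy=5,interpolation=cv2.INTER_CUBIC))
f=lambda x,y:tuple(x)
E
```

```text
[0.54625246 0.0287814  0.05639632] [ 1.08960377e-04 -1.25424810e-01  9.92103098e-01  2.18605411e-04] [-11.55459448  -0.37434465  31.59264992] [-0.02132388  2.39591355  0.06863103] 0.6290705402857253
```

View pics/ss17c.png

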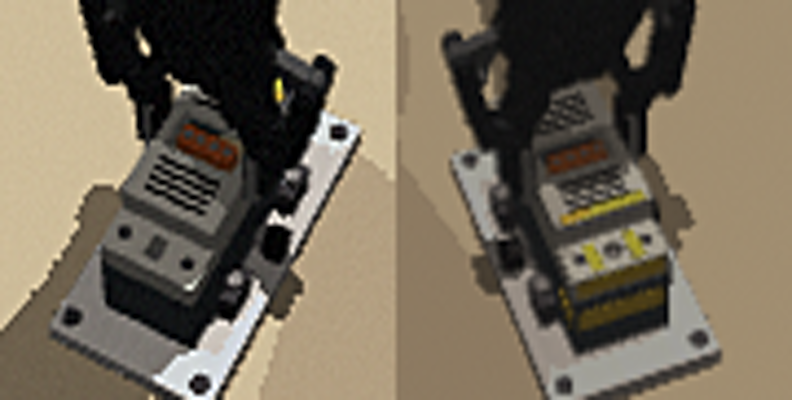

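View pics/w17.png

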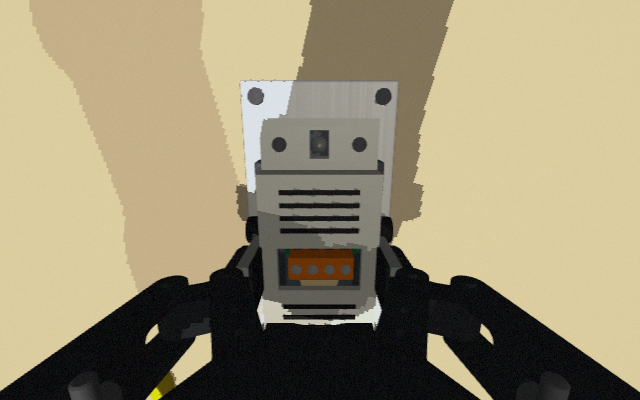

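step_arm(
  increments=[
    [0,0,0.0005,0,0,0,1],
    [0,0,0.001,0,0,0,1],
    [0,0,0.001,0,0,0,1],
  ],
)

```text
t: 20.7
eef_pos: [0.5462, 0.0288, 0.0564]
tool_rot: [0.0, -0.125, 0.992, 0.0]
contact_force: [-8.2, -0.7, 20.5]
gripper_width: 0.632
```

```bash
python3 - <<'E'
from h import *
r=snap('scene','sc18.png')
o=bot.get_obs();print(o['eef_pos'],o['tool_rot'],o['contact_force'],o['gripper_width'])
im=cv2.imread('pics/sc18.png'); S=9
x0,y0=305,195
a=cv2.resize(im[y0:y0+60,x0:x0+50],None,fx=S,fy=S,interpolation=cv2.INTER_CUBIC)
th=np.radians(14.4);O=np.array([.5468,.0300])
def P(x,y,z):
    w=O+[x*np.cos(th)-y*np.sin(th),x*np.sin(th)+y*np.cos(th)]
    return proj(r,[*w,z])
for z,c in [(.032,(255,0,0)),(.05,(0,0,255)),(.064,(0,255,0))]:
    p=[((P(.07,y,z)-[x0,y0])*S).astype(int) for y in (-.028,.028)]
    cv2.line(a,tuple(map(int,p[0])),tuple(map(int,p[1])),c,1)
b=cv2.resize(im[y0:y0+60,x0:x0+50],None,fx=7,fy=S,interpolation=cv2.INTER_CUBIC)
cv2.imwrite('pics/sc18c.png',np.hstack([a,b]))
E
```

```text
[0.54624742 0.02884073 0.05644114] [ 1.13660903e-04 -1.25483636e-01  9.92095669e-01  1.69139770e-04] [-7.26466286 -1.16705158 22.54497622] 0.6300181486778673
```

View pics/sc18c.png

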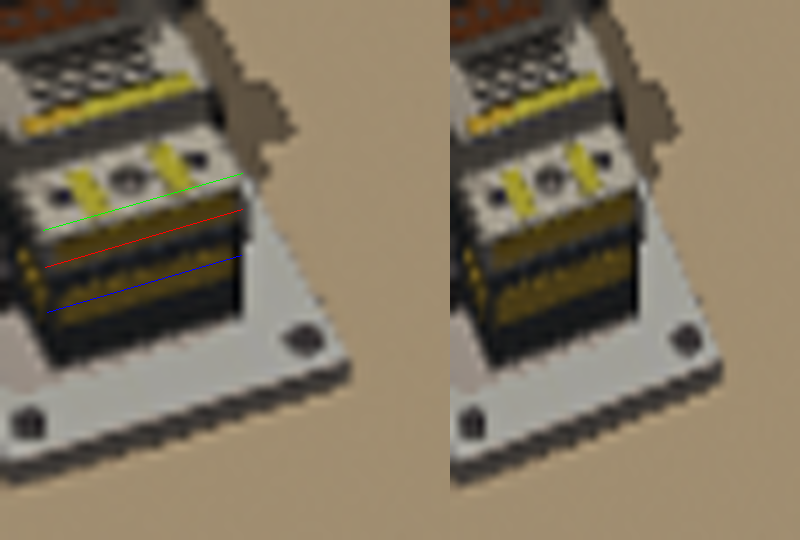

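```bash
python3 - <<'E'
from h import *
print(bot.hand_in()); o=bot.get_obs();print(o['t'],o['eef_pos'],o['contact_force'])
E
```

```text
the job is handed in; nothing more can be done
None
the job is handed in; nothing more can be done
```

The green driver card is in the housing slot and the cover is pressed fully shut on the two dowels. I handed the job in at about 21 s, still gripping and pressing.

- **Card:** I took it from the card block and left the two loose look-alikes alone. It slid into the grooves freely and stopped hard at the expected depth, about 20 N at TCP z 0.0485. After I let go, the pictures showed it upright in its slot.
- **Cover:** It went on yellow end over yellow end, with the pins first pushing back at about 5 N. It came to a hard stop with its underside about 50 mm above the bench, which is rim height. I finished with a 100 N grip and about 22 N of downward push. The last picture shows no gap at the rim.
- **Disagreement:** The wrist camera and the arm's own readings differed by about 1.5 mm on where the lower half lies along its length. I followed the camera. A sideways force of about 7 N remained at the end, probably from light contact at a dowel.
- **Other things:** The arm did not touch the spare card or anything else on the bench. I took no separate last picture of the rest of the bench.

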